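# Sweep the offcuts off the desktop router's bed

### The arm

A 7-joint arm with a two-finger parallel gripper is mounted at the origin on the work surface. World frame = base frame: x ahead of the robot, y to its left, z up, the work surface at z = 0. Lengths are in m, angles in degrees, forces in N, time in s.
With the tool pointing down it reaches from about 0.4 to 0.9 m from the base axis. Payload 5.5 kg.
Tool frame: the origin (TCP) lies midway between the tips of the shut fingers; the grasp point (between the pads) lies 19 mm behind it; z points along the fingers, y is the line along which they close (so a half turn about z gives the same grasp; the last joint's range is limited). The gripper opens to 92 mm and grips with 3 to 60 N. Pads are 19 mm wide; open, the fingers measure 130 mm over their backs; the gripper's body (75 mm by 190 mm) begins 47 mm behind the grasp point.
Start: joints at [-53.274, 28.699, -24.465, 88.831, 12.651, 65.22, -12.049], TCP at [0.24, 0.604, 0.227] pointing down, gripper open.
Joint ranges: [-164.97, 164.97], [-17.58, 116.51], [-87.97, 89.64], [11.32, 138.91], [-80.73, 260.73], [10.89, 115.49], [-147.41, 147.41]. Speed limits (degrees/s): [147.25, 147.25, 180, 180, 180, 180, 180].

### API

Orientations are given as a 3x3 rotation matrix whose columns are the frame's x, y, z axes.
In Python, from rig import ctrl, imaging gives the robot as it stands.
- The arm moves only by the tool arm_command, never from a script. Its argument "steps" is a list of rows, each a list of 3 entries, a list of its own where there are three numbers: the closure, from 0 (fully open) to 1 (shut), then the shift along the world's x, y, z each as a share of 0.1 m, from -1 to 1, then the turn about the world's z as a share of 360 degrees, from -1 to 1. In form: [[jaw, [x, y, z], twist], ...]. A call has 1 to 10 rows; each row shifts and turns the commanded pose from where the row before left it; what a row does not reach is not made up. A row lasts 1/8 s, in which the tool goes at most 62.5 mm and 10.7 degrees, less where a joint would pass 70% of its speed; a pose out of reach is approached as far as the arm can. A call with a number of a shift or a turn outside -1 to 1 is refused whole. A call with a gripper value outside its range is refused whole. The fingers move at their own pace and stop on an object; "force" is the grip in N (left out, the last holds). Time passes only in rows, so rows that do not move let the fingers close. It gives the time, the measured TCP pose, the force, the opening and the grip force at its end, in the units of the state.
- ctrl.read_state(): the state, without advancing time (a new reading comes with each control period).
- imaging.snapshot(name): name is "side" or "top"; returns the picture (480x640x3 uint8, blue, green, red); there is no depth.
- imaging.camera_model(name): a dict with "mtx" (3x3 intrinsics, pixels), "T" (4x4, takes a point from camera to world coordinates). Camera axes: x right, y down, z forward; pixel columns grow to the right and rows downward; lengths in m; the calibration is good to about 2 mm. A picture is of the moment at which its call begins. camera_model takes no time and is no camera call.
- ctrl.hand_in(): hands the job in; it is judged then, once.
The state is a dict: "t": time; "joint_positions": joint angles; "dq": joint speeds; "joint_torque": joint torques, N m; "eef_pos": TCP position; "orientation": TCP orientation; "wrist_force": force on the tool from outside, world axes, zero at the start; "ft_torque": the same for the moment, N m; "gripper_width": finger opening in m; "gripper_force": force on a finger pad.
Only numpy, scipy, OpenCV 4.12 (cv2) and the standard library are available. Lean on these libraries where they do the work, as an engineer would, in place of code of your own. Each camera call takes 0.05 s, during which the arm holds its last target. There are 200 camera calls.

### The job

Take the bench brush out of its white pot and, with it, sweep the three plywood offcuts off the bed of the desktop router, over its front edge into the blue tray; two of them lie under the gantry, so reach in under it with the brush held at a slant and take care not to bump the gantry or the spindle. Do not touch the offcuts with the gripper. When all three are in the tray, stand the brush back in its pot, bristles down, and leave everything else on the table and the bed where it is.

Things in the scene. Friction and masses are not known exactly. Their poses are not given: they have to be found in the camera images.
- brush: flat bench brush standing in the pot, bristles down, 175 mm long. Origin: centre of the bristle ends; z up the handle, y along the width, x the thickness. Stiff bristles 64 (y) x 16 (x) mm, z 0 to 46; steel ferrule 66 x 19, z 45 to 67; wooden handle 26 (y) x 18 (x) mm, z 91 to 175: grip it across its 18 mm thickness (fingers closing along x) at z about 140. About 0.12 kg.
- pot: white rectangular brush pot, red stripe, fixed, 42 (x) x 92 (y) x 105 mm high, walls and floor 6 mm (well 30 x 80 mm, 99 mm deep). Origin: centre of its underside, on the table. The brush stands about in the middle of the well, its width along the pot's y. It stands left of the router (+y); the ball cup stands in the same row, nearer to or farther from the robot.
- router: desktop CNC router, fixed, standing sideways: its front (its -x) faces the robot's left (world +y), its +y points away from the robot. Origin: on the table under the bed's centre. Flat brown bed: x -140 (open front edge) to +140 mm, y -165 to +165, top at z = 65 mm. Side rails at |y| 165 to 205 mm stand 20 mm above the bed, with black end plates to x -155, |y| 210, z 90.
- gantry: grey beam across the router's bed on two black side plates (inner faces |y| 210 mm, x -33 to +53, up to 205 mm above the bed); motors inside the plates at x 14 to 56, |y| over 170. Not to be bumped. Origin: at bed height under the beam's middle, 37 to 53 mm in front of the router's origin; axes as the router's. Beam x -18 to +18 mm, underside 145 mm, top 205 mm above the bed.
- spindle_nose (a point): lower tip of the cutter, 62 mm above the bed, 68 mm in front of the gantry origin, parked at the gantry's +y end. The spindle's carriage spans +-35 mm in y about this point, reaches 27 mm farther forward (-x) and up to 256 mm above the bed; its body begins 105 mm above the bed, below it only a 24 mm thick nose. At the start each offcut's centre is at least 90 mm from it along y.
- tray: blue offcut tray, fixed at the router's front (-x), 135 (x) x 310 (y) mm, its back wall tucked 15 mm under the bed's front edge. Origin: centre of its underside, on the table, 192.5 mm in front of the router's origin; axes as the router's. Walls 4 mm thick, front and sides 46 mm high, back 30 mm; floor 4 mm.
- offcut_bar: plywood offcut, a bar 26 (x) x 66 (y) mm, 18 mm thick, about 0.03 kg. Origin: centre of its underside. Lies flat on the bed, long side roughly along the router's y. Two of the three offcuts lie under the gantry, centres 45 to 60 mm in front of the router's origin and at least 80 mm apart; the third lies at the bed's front edge, 110 to 116 mm in front of it.
- offcut_ell: plywood offcut, L-shaped, 28 x 64 mm (x from -15 to +13, y +-32), 18 mm thick, about 0.03 kg. Origin: on its underside near the middle.
- offcut_tee: plywood offcut, T-shaped, 29 x 62 mm (x from -15.5 to +13.5, y +-31), 18 mm thick, about 0.03 kg. Origin: on its underside near the middle.
- brush_end (a point): top end of the brush's handle, 175 mm from the bristle ends.
- ball_cup: white cup with three painted foam balls on skewers, 120 mm wide, 178 mm high, loose bystander. Origin: centre of its underside.
- paint_jar: jar of gold paint, 52 mm across, 70 mm high, loose bystander. Origin: centre of its underside.
- bowl: white bowl, 90 mm across, 42 mm high, loose bystander. Origin: centre of its underside.
- spool_red: red ribbon spool lying flat, 80 mm across, 22 mm high, loose bystander. Origin: centre of its underside.
- spool_blue: blue ribbon spool lying flat, 80 mm across, 22 mm high, loose bystander. Origin: centre of its underside.
- ornament: white tree-shaped wooden ornament lying flat, 118 x 80 mm, 8 mm thick, loose bystander. Origin: on its underside.
- spanner: steel spanner, 130 mm long, lying on the bed behind the gantry, along its width, loose bystander. Origin: middle of its underside.
Things that resemble listed ones, but are neither listed nor needed, are in the scene too. What is shaped like the offcut_ell but pink or yellow is not meant.

How it is judged (in metres and radians):
On the way, in this order (a step that is already met when the one before it is completed fails the run):
1. the brush is drawn up clear of its pot (z of brush in the frame of pot above 0.108 m), for 0.1 s.
2. all three offcuts lie in the tray while the brush is out of its pot (x of offcut_bar in the frame of tray between -0.066 and 0.066 m and y of offcut_bar in the frame of tray between -0.153 and 0.153 m and z of each of offcut_bar, offcut_ell, offcut_tee in the frame of tray below 0.055 m and linear speed of each of offcut_bar, offcut_ell, offcut_tee below 0.03 m/s and x of offcut_ell in the frame of tray between -0.066 and 0.066 m and y of offcut_ell in the frame of tray between -0.153 and 0.153 m and x of offcut_tee in the frame of tray between -0.066 and 0.066 m and y of offcut_tee in the frame of tray between -0.153 and 0.153 m and distance between brush and pot above 0.1 m), for 0.2 s.
At the end, for the whole second after the job is handed in: All three offcuts rest inside the tray (between its walls, fully off the bed, origin under 55 mm above the table), and the brush stands released and still in its pot, bristle ends within 20 mm of the table, within about 14 degrees of upright (x of offcut_bar in the frame of tray between -0.066 and 0.066 m and y of offcut_bar in the frame of tray between -0.153 and 0.153 m and z of each of offcut_bar, offcut_ell, offcut_tee in the frame of tray below 0.055 m and linear speed of each of offcut_bar, offcut_ell, offcut_tee below 0.03 m/s and x of offcut_ell in the frame of tray between -0.066 and 0.066 m and y of offcut_ell in the frame of tray between -0.153 and 0.153 m and x of offcut_tee in the frame of tray between -0.066 and 0.066 m and y of offcut_tee in the frame of tray between -0.153 and 0.153 m and z of brush in the frame of pot below 0.02 m and horizontal distance between brush and pot below 0.03 m and angle between brush's own z axis and vertical below 0.25 rad and z of brush_end in the frame of pot above 0.15 m and linear speed of brush below 0.05 m/s); the robot touches nothing.
It fails at once if the gantry or spindle is bumped (over 10 N) by the brush or the robot (contact force between any of brush, the fingers, the arm and gantry above 10 N).
It fails at once if an offcut is touched by the gripper or arm instead of the brush (over 1 N) (contact force between any of the fingers, the arm and offcut_bar above 1 N or contact force between any of the fingers, the arm and offcut_ell above 1 N or contact force between any of the fingers, the arm and offcut_tee above 1 N).
It fails at once if a bystander is moved more than 30 mm (distance of any of ball_cup, paint_jar, bowl, spool_red, spool_blue, ornament, spanner from where it was at the start of the episode above 0.03 m).
It also fails if it takes over 67 s, if anything falls off the work surface, if the arm or the gripper's body presses on something with over 40 N, if the wrist force passes 120 N, or if a joint passes its speed limit or range.

## Working session

There is one attempt and no reset: what is moved stays moved. The work goes in short steps, Python scripts to look and compute and a tool call to move; the robot and the scene stay as the last step left them, time stands still between calls to the robot, and variables do not carry over. Pictures are saved under pics/ and viewed, at most 12 in all, crops included, and the job is handed in when it is done.

Besides the shell and the picture viewer there is one more tool, called after "Emit:" as name(argument=value, ...) on one line, values as JSON. arm_command: Moves the arm, as the interface text tells. Its arguments: {"type":"object","properties":{"steps":{"type":"array"},"force":{"type":"number"}},"required":["steps"]}

```bash
mkdir -p pics; ls
python3 - <<'E'
from rig import ctrl, imaging
import cv2
s=ctrl.read_state(); print(s)
for n in("side","top"):
    cv2.imwrite(f"pics/{n}0.png",imaging.snapshot(n)); m=imaging.camera_model(n); print(m)
E
```

```text
pics
{'t': 0.0, 'joint_positions': array([-53.27554515,  28.75545026, -24.45350344,  88.89247066,
        12.65080319,  65.21960643, -12.05127409]), 'dq': array([-0.028626  , -0.00808721, -0.01983873,  0.06089792, -0.0833927 ,
       -0.0301579 , -0.03967759]), 'joint_torque': array([-9.80499931e-05, -5.66566944e+01, -5.81605867e+00, -2.79119253e+01,
       -6.87175314e-02,  3.05805355e-02,  1.75432824e-04]), 'eef_pos': array([0.23952085, 0.60349091, 0.22565338]), 'orientation': array([[-9.29501566e-01,  3.68817289e-01, -8.03526684e-04],
       [ 3.68818157e-01,  9.29499787e-01, -1.82033219e-03],
       [ 7.55078958e-05, -1.98835686e-03, -9.99998020e-01]]), 'wrist_force': array([ 0.32676451, -0.40328178,  0.9639482 ]), 'ft_torque': array([0.0084963 , 0.026796  , 0.00285482]), 'gripper_force': 0.0, 'gripper_width': 0.09177762915413916}
{'mtx': array([[536.28164925,   0.        , 321.71978583],
       [  0.        , 536.28164925, 236.83198028],
       [  0.        ,   0.        ,   1.        ]]), 'T': array([[ 8.16974904e-01, -4.37706601e-01,  3.75452976e-01,
         1.52933196e-01],
       [-5.76672426e-01, -6.19017626e-01,  5.33166101e-01,
        -6.61464503e-01],
       [-9.58311784e-04, -6.52096703e-01, -7.58135194e-01,
         1.03427610e+00],
       [ 0.00000000e+00,  0.00000000e+00,  0.00000000e+00,
         1.00000000e+00]])}
{'mtx': array([[433.2717677 ,   0.        , 316.4113814 ],
       [  0.        , 433.2717677 , 234.59648201],
       [  0.        ,   0.        ,   1.        ]]), 'T': array([[ 0.02281972, -0.96978494,  0.24289182,  0.33159672],
       [-0.9997372 , -0.02160395,  0.0076682 , -0.06148325],
       [-0.00218908, -0.24300297, -0.97002307,  1.16741628],
       [ 0.        ,  0.        ,  0.        ,  1.        ]])}
```

View pics/side0.png

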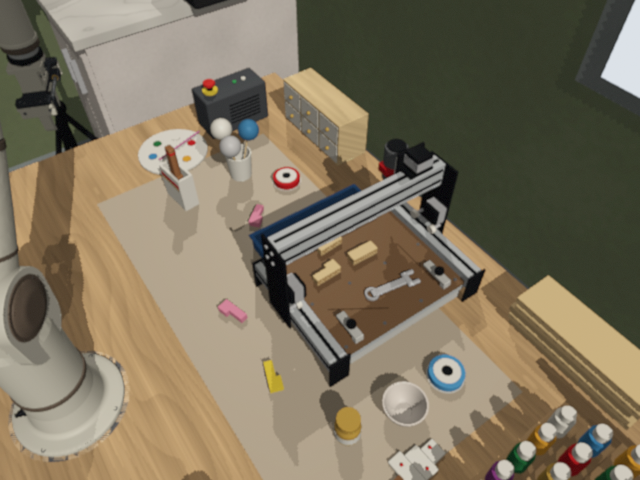

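View pics/top0.png

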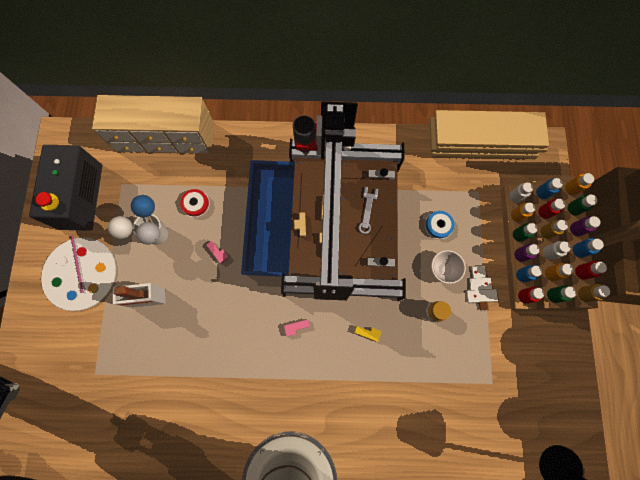

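```bash
cat > h.py <<'E'
import numpy as np, cv2
from rig import ctrl, imaging
M={n:imaging.camera_model(n) for n in("side","top")}
def ray(n,u,v):
    m=M[n]; d=m["T"][:3,:3]@np.linalg.inv(m["mtx"])@[u,v,1]; return m["T"][:3,3],d
def onz(n,u,v,z):
    o,d=ray(n,u,v); return o+d*(z-o[2])/d[2]
def proj(n,p):
    m=M[n]; q=m["mtx"]@(m["T"][:3,:3].T@(np.array(p)-m["T"][:3,3])); return q[:2]/q[2]
def tri(us,ut):
    (a,d),(b,e)=ray("side",*us),ray("top",*ut)
    A=np.c_[d,-e]; k=np.linalg.lstsq(A,b-a,rcond=None)[0]
    p,q=a+d*k[0],b+e*k[1]; return (p+q)/2,np.linalg.norm(p-q)
def crop(im,x,y,w,h,s): return cv2.resize(im[y:y+h,x:x+w],None,fx=s,fy=s,interpolation=cv2.INTER_CUBIC)
E
python3 - <<'E'
from h import *
s,t=cv2.imread("pics/side0.png"),cv2.imread("pics/top0.png")
a=crop(s,145,135,80,60,5);b=crop(t,80,260,80,60,5)
c=crop(s,240,160,240,180,400/240);c=crop(s,290,220,100,75,4);d=crop(t,236,140,133,100,3)
d=crop(t,280,190,80,60,5)
cv2.imwrite("pics/m1.png",np.vstack([np.hstack([a,b]),np.hstack([c,d])]))
E
```

```text
(no output)
```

View pics/m1.png

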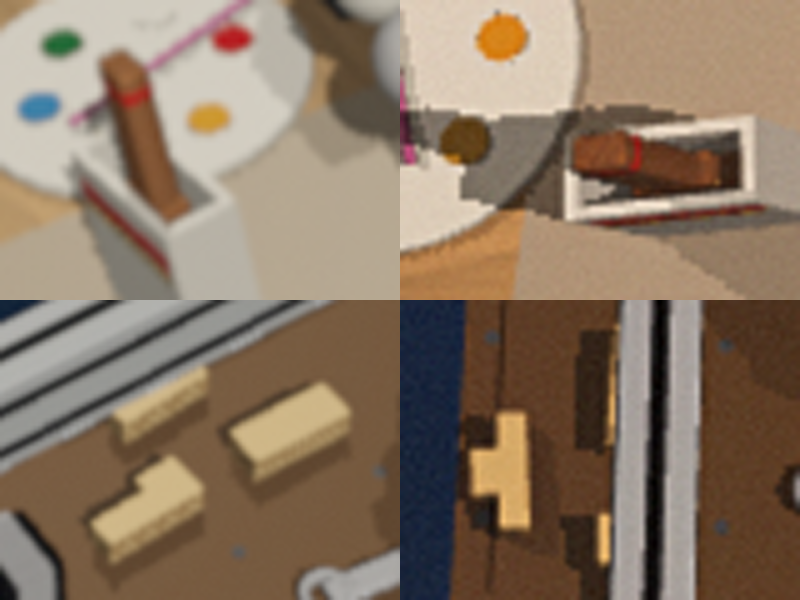

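Run:
```python
from h import *
np.set_printoptions(precision=3,suppress=True)
TR=lambda x,y:(80+(x-400)/5,260+y/5); BL=lambda x,y:(290+x/4,220+(y-300)/4); BR=lambda x,y:(280+(x-400)/5,190+(y-300)/5); TL=lambda x,y:(145+x/5,135+y/5)
print("pot",[onz("top",*TR(*p),.105)[:2] for p in((567,219),(757,204),(752,116))])
print("pot side",[onz("side",*TL(*p),.105)[:2] for p in((75,158),(172,235),(232,195))])
for k,c in dict(bar=((230,433),(322,383),(350,412),(255,463)),ell=((90,520),(175,457),(203,487),(110,547))).items():
    print(k,[onz("side",*BL(*p),.083)[:2] for p in c])
print("tee top",[onz("top",*BR(*p),.083)[:2] for p in((497,410),(529,410),(530,529),(499,531),(470,450),(470,495))])
print("bar/ell top front edge",[onz("top",*BR(*p),.083)[:2] for p in((606,444),(616,325),(597,514),(597,562))])
print("bed front",[onz("top",*BR(*p),.065)[:2] for p in((466,300),(452,600))])
print("beam front",[onz("top",*BR(*p),.27)[:2] for p in((622,300),(611,600),(704,300),(696,600))])
print("handle",tri(TL(124,65),TR(585,153)), tri(TL(131,97),TR(636,153)), tri(TL(172,210),TR(705,170)))
# blue mask for tray in top
t=cv2.imread("pics/top0.png");h=cv2.cvtColor(t,cv2.COLOR_BGR2HSV)
m=cv2.inRange(h,(100,120,40),(125,255,255));m[:,:230]=0;m[:,310:]=0
c=max(cv2.findContours(m,0,2)[0],key=cv2.contourArea);print(cv2.boxPoints(cv2.minAreaRect(c)))
```

```text
pot [array([0.413, 0.437]), array([0.422, 0.345]), array([0.465, 0.353])]
pot side [array([0.411, 0.428]), array([0.426, 0.346]), array([0.464, 0.356])]
bar [array([ 0.644, -0.067]), array([ 0.71 , -0.068]), array([ 0.709, -0.094]), array([ 0.642, -0.092])]
ell [array([ 0.543, -0.071]), array([ 0.608, -0.063]), array([ 0.608, -0.089]), array([ 0.542, -0.093])]
tee top [array([ 0.663, -0.007]), array([ 0.663, -0.024]), array([ 0.599, -0.026]), array([ 0.598, -0.01 ]), array([0.641, 0.006]), array([0.617, 0.005])]
bar/ell top front edge [array([ 0.646, -0.064]), array([ 0.711, -0.068]), array([ 0.608, -0.061]), array([ 0.583, -0.061])]
bed front [array([0.73 , 0.013]), array([0.565, 0.014])]
beam front [array([ 0.657, -0.07 ]), array([ 0.523, -0.067]), array([ 0.658, -0.106]), array([ 0.524, -0.103])]
handle (array([0.44 , 0.402, 0.17 ]), np.float64(0.0027214053614343825)) (array([0.437, 0.381, 0.166]), np.float64(0.0047572169052468236)) (array([0.439, 0.378, 0.091]), np.float64(0.0011434443806097045))
[[241.52  273.401]
 [248.041 159.288]
 [293.891 161.908]
 [287.37  276.021]]
```

Emit:
arm_command(steps=[[0, [0.33, -0.35, 0.0], 0.0126], [0, [0.33, -0.35, 0.0], 0.0126], [0, [0.33, -0.35, 0.0], 0.0126], [0, [0.33, -0.35, 0.0], 0.0126], [0, [0.33, -0.35, 0.0], 0.0126], [0, [0.33, -0.35, 0.0], 0.0126], [0, [0, 0, 0], 0]], force=20)

```text
t: 0.98
eef_pos: [0.4419, 0.3891, 0.2259]
orientation: [[-0.996, -0.089, 0.001], [-0.089, 0.996, -0.003], [-0.001, -0.003, -1.0]]
wrist_force: [-0.4, -0.5, -0.2]
gripper_width: 0.0915
gripper_force: 0.0
```

Run:
```python
from h import *
s=ctrl.read_state();print(s["eef_pos"],s["orientation"][:,1],s["joint_positions"],s["wrist_force"])
a,b=imaging.snapshot("side"),imaging.snapshot("top")
cv2.imwrite("pics/m2.png",np.vstack([np.hstack([crop(a,100,80,160,120,2.5),crop(b,40,220,160,120,2.5)]),np.hstack([crop(a,0,0,640,480,.625),crop(b,0,0,640,480,.625)])]))
```

```text
[0.44189978 0.38905357 0.22591562] [-0.08891455  0.99603419 -0.0031768 ] [-23.65537903  22.71389453 -26.19738606  97.91716005  11.29886549
  62.06738248  41.67037465] [-0.44511641 -0.49333999 -0.16053144]
```

View pics/m2.png

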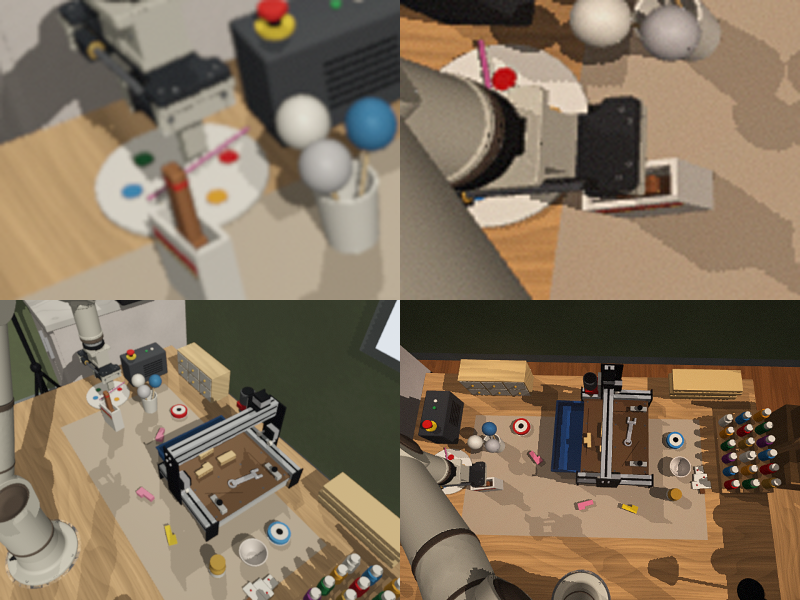

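Run:
```python
from h import *
f=np.array([-.089,.996,0])
for o in (0,.046,-.046):
    p=np.array([.4419,.389,.2259])+f*o
    print(o,(proj("side",p)-[100,80])*2.5,(proj("top",p)-[40,220])*2.5+[400,0])
for z in(.105,.181):print((proj("side",[.438,.394,z])-[100,80])*2.5,(proj("top",[.438,.394,z])-[40,220])*2.5+[400,0])
```

```text
0 [168.31213368 130.93384852] [579.26670218 165.16853205]
0.046 [144.49016336 108.20670326] [526.19168379 168.68022256]
-0.046 [193.00066059 154.48772462] [632.26942281 161.6616251 ]
[188.5849956  224.13744116] [630.52401086 184.82006748]
[172.506896   166.32399552] [595.91646145 175.62366985]
```

Emit:
arm_command(steps=[[0, [-0.02, 0.05, 0], 0], [0, [0, 0, -0.2], 0], [0, [0, 0, -0.2], 0], [0, [0, 0, -0.2], 0], [0, [0, 0, -0.2], 0], [0, [0, 0, -0.11], 0], [0.5, [0, 0, 0], 0], [1, [0, 0, 0], 0], [1, [0, 0, 0], 0], [1, [0, 0, 0], 0]], force=25)

```text
t: 2.33
eef_pos: [0.4361, 0.3994, 0.1364]
orientation: [[-0.995, -0.097, 0.001], [-0.097, 0.995, 0.001], [-0.001, 0.001, -1.0]]
wrist_force: [-0.7, -0.0, -0.4]
gripper_width: 0.0563
gripper_force: 0.0
```

Emit:
arm_command(steps=[[1, [0, 0, 0], 0], [1, [0, 0, 0], 0], [1, [0, 0, 0], 0], [1, [0, 0, 0], 0]])

```text
t: 2.82
eef_pos: [0.4357, 0.3991, 0.1356]
orientation: [[-0.995, -0.097, -0.0], [-0.097, 0.995, -0.0], [0.0, -0.0, -1.0]]
wrist_force: [0.9, -0.2, -0.6]
gripper_width: 0.0256
gripper_force: 25.0
```

Emit:
arm_command(steps=[[1, [0, 0, 0.2], 0], [1, [0, 0, 0.2], 0], [1, [0, 0, 0.2], 0], [1, [0, 0, 0.19], 0], [1, [-0.19, -0.02, 0], 0], [1, [-0.19, -0.02, -0.02], 0], [1, [-0.16, -0.016, -0.05], 0], [1, [-0.16, -0.016, -0.06], 0], [1, [0, 0, 0], 0]])

```text
t: 3.95
eef_pos: [0.3637, 0.3918, 0.2013]
orientation: [[-0.995, -0.099, -0.002], [-0.099, 0.995, -0.001], [0.002, -0.001, -1.0]]
wrist_force: [0.4, -0.9, -0.9]
gripper_width: 0.0258
gripper_force: 25.0
```

Run:
```python
from h import *
s=ctrl.read_state();print(s["eef_pos"],s["wrist_force"],s["ft_torque"])
a,b=imaging.snapshot("side"),imaging.snapshot("top")
cv2.imwrite("pics/m3.png",np.hstack([crop(a,100,80,160,120,2.5),crop(b,40,220,160,120,2.5)]))
```

```text
[0.36369379 0.39182068 0.20127363] [ 0.40014424 -0.89409508 -0.91391325] [ 0.03805617 -0.00178245 -0.03668446]
```

View pics/m3.png

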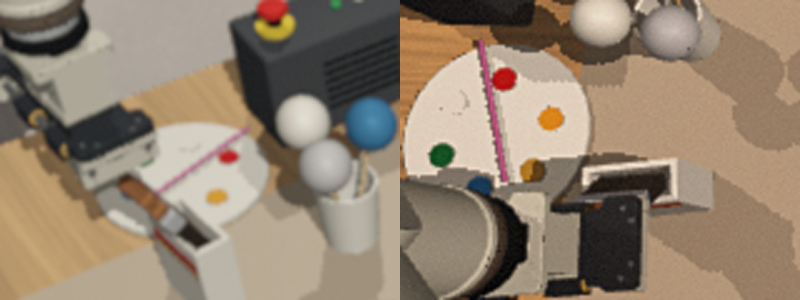

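Emit:
arm_command(steps=[[1, [-0.18, -0.018, -0.12], 0], [1, [-0.18, -0.018, -0.15], 0], [1, [0, 0, 0], 0], [1, [0, 0, 0], 0]])

```text
t: 4.55
eef_pos: [0.3296, 0.3878, 0.1744]
orientation: [[-0.995, -0.096, -0.002], [-0.096, 0.995, -0.001], [0.002, -0.001, -1.0]]
wrist_force: [-1.2, 0.1, -2.2]
gripper_width: 0.0259
gripper_force: 25.0
```

Emit:
arm_command(steps=[[1, [0, 0, 0], 0], [1, [0.02, 0, 0.3], 0], [1, [0, 0, 0.3], 0], [1, [0, 0, 0.2], 0], [1, [0, 0, 0], 0]], force=60)

```text
t: 5.18
eef_pos: [0.3333, 0.3894, 0.2566]
orientation: [[-0.995, -0.096, 0.003], [-0.096, 0.995, 0.003], [-0.004, 0.003, -1.0]]
wrist_force: [0.2, -0.9, -1.6]
gripper_width: 0.0258
gripper_force: 60.0
```

Run:
```python
from h import *
s=ctrl.read_state();print(s["eef_pos"],s["joint_positions"])
a,b=imaging.snapshot("side"),imaging.snapshot("top")
cv2.imwrite("pics/m4.png",np.hstack([crop(a,100,60,160,120,2.5),crop(a,140,100,64,48,6.25)]))
```

```text
[0.33327949 0.38942925 0.25659547] [-26.49910062  12.90123507 -29.84588405 106.51285292   7.28063801
  62.18938199  36.41428507]
```

View pics/m4.png

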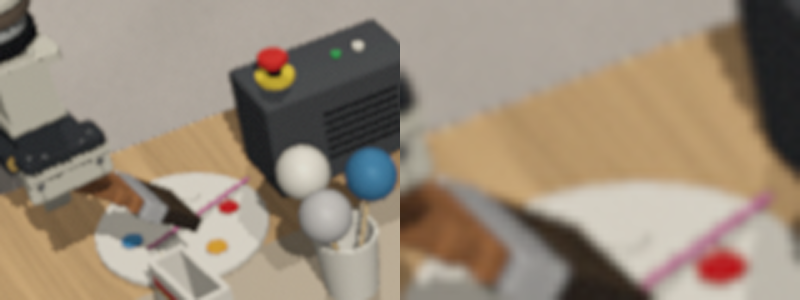

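Run:
```python
from h import *
f=np.array([-.096,.995,0]);e=np.array([.995,.096,0]);G=np.array([.3333,.3894,.2756])
def pl(u,v,off):
    o,d=ray("side",100+u/2.5,60+v/2.5);k=((G+off*f-o)@f)/(d@f);p=o+k*d-G;return np.array([p@e,p[2]])*1000
print(pl(201,213,-.032),pl(190,230,-.032))
# predicted for theta
for th in (40,45,50,55):
    t=np.radians(th);a=np.array([np.sin(t),-np.cos(t)]);n=np.array([np.cos(t),np.sin(t)])
    r=[]
    for s in(8,-8):
        q=.1486*a+s/1000*n;p=G-.032*f+q[0]*e+[0,0,q[1]];r.append((proj("side",p)-[100,60])*2.5)
    print(th,r)
```

```text
[123.32906173 -83.93563731] [108.02638141 -96.8581974 ]
40 [array([186.74077688, 242.1516083 ]), array([178.01224351, 255.56272777])]
45 [array([192.88769486, 230.87471369]), array([185.18882205, 244.72681498])]
50 [array([198.15470229, 219.30597272]), array([191.53481915, 233.52637641])]
55 [array([202.50432042, 207.50671189]), array([197.00995625, 222.02013624])]
```

Emit:
arm_command(steps=[[1, [0.25, -0.25, 0], -0.022], [1, [0.25, -0.25, 0], -0.022], [1, [0.25, -0.25, 0], -0.022], [1, [0.25, -0.25, 0], -0.022], [1, [0.25, -0.25, 0], -0.022], [1, [0.25, -0.25, 0], -0.022], [1, [0.25, -0.25, 0], -0.022], [1, [0.25, -0.25, 0], -0.022], [1, [0.25, -0.25, 0], -0.022], [1, [0.25, -0.25, 0], -0.022]])

```text
t: 6.52
eef_pos: [0.5818, 0.1371, 0.2529]
orientation: [[-0.277, 0.961, -0.002], [0.961, 0.277, -0.001], [-0.0, -0.003, -1.0]]
wrist_force: [0.1, 0.7, -0.3]
gripper_width: 0.0254
gripper_force: 60.0
```

Emit:
arm_command(steps=[[1, [0.25, -0.2, 0], -0.022], [1, [0.23, -0.2, 0], -0.023], [1, [0, 0, 0], 0]])

```text
t: 6.9
eef_pos: [0.6306, 0.0948, 0.2525]
orientation: [[0.002, 1.0, -0.002], [1.0, -0.002, -0.003], [-0.003, -0.002, -1.0]]
wrist_force: [-0.2, 0.1, -1.6]
gripper_width: 0.0254
gripper_force: 60.0
```

Run:
```python
from h import *
s=ctrl.read_state();print(s["eef_pos"],s["orientation"][:,1],s["joint_positions"])
a,b=imaging.snapshot("side"),imaging.snapshot("top")
cv2.imwrite("pics/m5.png",np.hstack([crop(a,200,100,240,180,1.667),crop(b,180,130,240,180,1.667)]))
```

```text
[0.63058985 0.0948499  0.25252179] [ 0.99999562 -0.00223708 -0.00193661] [ -9.19576472  24.31515656  -2.49734811  89.6323157    1.25756438
  66.21653756 -12.109714  ]
```

View pics/m5.png

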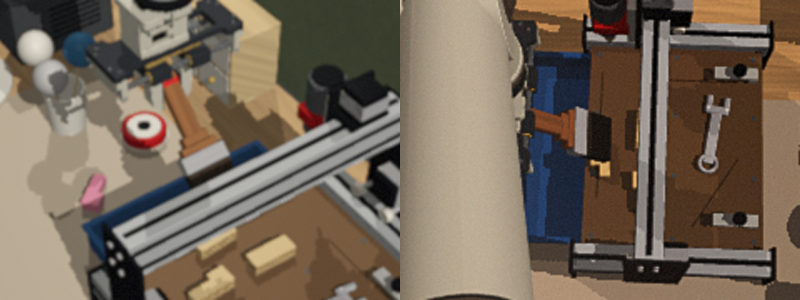

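Run:
```python
from h import *
a,b=cv2.imread("pics/side0.png"),cv2.imread("pics/top0.png")
print(tri((396,147),(304,123)))
for n,i in(("side",a),("top",b)):
    h=cv2.cvtColor(i,cv2.COLOR_BGR2HSV);m=cv2.inRange(h,(0,150,60),(8,255,255))|cv2.inRange(h,(172,150,60),(180,255,255))
    k,l,st,c=cv2.connectedComponentsWithStats(m)
    print(n,[(st[j].tolist(),c[j].round()) for j in range(1,k) if st[j,4]>20])
cv2.imwrite("pics/m6.png",np.hstack([crop(a,360,120,100,75,4),crop(b,270,90,100,75,4)]))
```

```text
(array([ 0.80506256, -0.01961366,  0.28653976]), np.float64(0.007813299491369255))
side [([203, 80, 12, 9, 87], array([208.,  84.])), ([188, 141, 7, 4, 23], array([191., 142.])), ([167, 152, 8, 5, 27], array([170., 154.])), ([379, 161, 15, 16, 130], array([385., 169.])), ([273, 169, 26, 20, 164], array([286., 182.])), ([558, 443, 33, 33, 356], array([573., 461.]))]
top [([296, 137, 21, 13, 121], array([307., 145.])), ([180, 189, 29, 27, 271], array([195., 203.])), ([35, 192, 17, 14, 185], array([ 43., 199.])), ([538, 199, 23, 18, 157], array([547., 208.])), ([77, 247, 9, 9, 65], array([ 81., 251.])), ([575, 261, 28, 16, 211], array([585., 269.])), ([118, 287, 11, 8, 26], array([125., 292.])), ([518, 286, 23, 17, 175], array([527., 294.]))]
```

View pics/m6.png

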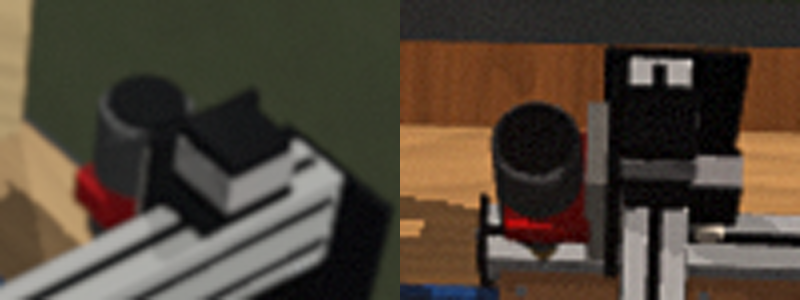

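Emit:
arm_command(steps=[[1, [0, -0.3, -0.2], 0], [1, [0, 0, -0.25], 0], [1, [0, 0, -0.25], 0], [1, [0, 0, -0.2], 0], [1, [0, 0, -0.12], 0], [1, [0, 0, 0], 0]])

```text
t: 7.75
eef_pos: [0.6286, 0.0691, 0.1517]
orientation: [[-0.005, 1.0, -0.002], [1.0, 0.005, 0.0], [0.0, -0.002, -1.0]]
wrist_force: [0.0, 0.6, -1.8]
gripper_width: 0.0254
gripper_force: 60.0
```

Run:
```python
from h import *
s=ctrl.read_state();print(s["eef_pos"],s["wrist_force"])
a,b=imaging.snapshot("side"),imaging.snapshot("top")
cv2.imwrite("pics/m7.png",np.hstack([crop(a,230,140,160,120,2.5),crop(b,240,160,120,90,3.333)]))
```

```text
[0.62858517 0.06909839 0.15171445] [ 0.01543715  0.55500225 -1.80791361]
```

View pics/m7.png

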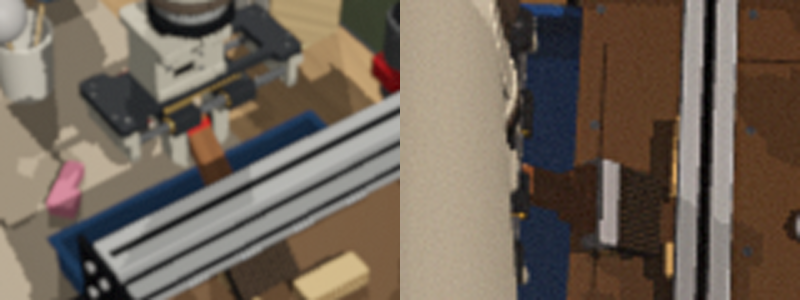

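Emit:
arm_command(steps=[[1, [0, -0.05, -0.01], 0], [1, [0, 0.15, 0], 0], [1, [0, 0.15, 0], 0], [1, [0, 0.15, 0], 0], [1, [0, 0.15, 0], 0], [1, [0, 0.15, 0], 0], [1, [0, 0.15, 0], 0], [1, [0, 0.15, 0], 0], [1, [0, 0, 0], 0]])

```text
t: 8.98
eef_pos: [0.6293, 0.1709, 0.1516]
orientation: [[-0.006, 1.0, -0.0], [1.0, 0.006, 0.001], [0.001, -0.0, -1.0]]
wrist_force: [0.5, -0.3, -0.9]
gripper_width: 0.0259
gripper_force: 60.0
```

```bash
cat > wood.py <<'E'
from h import *
def wood():
    s=ctrl.read_state();print(s["eef_pos"],s["wrist_force"])
    for n,z in(("side",.083),("top",.083)):
        i=imaging.snapshot(n);cv2.imwrite(f"pics/last_{n}.png",i);h=cv2.cvtColor(i,cv2.COLOR_BGR2HSV)
        m=cv2.inRange(h,(10,60,135),(26,160,255))
        x0,x1,y0,y1=(225,400,190,310) if n=="side" else (240,350,150,290)
        w=np.zeros_like(m);w[y0:y1,x0:x1]=m[y0:y1,x0:x1]
        k,l,st,c=cv2.connectedComponentsWithStats(w)
        for j in range(1,k):
            if st[j,4]>12:
                print(n,st[j].tolist(),c[j].round(1),"bed",onz(n,*c[j],.083)[:2].round(3),"tray",onz(n,*c[j],.02)[:2].round(3))
if __name__=="__main__":wood()
E
python3 wood.py
```

```text
[0.62928576 0.17086723 0.15156468] [ 0.53207029 -0.34841877 -0.88608035]
side [292, 190, 19, 17, 205] [299.7 196.4] bed [0.656 0.148] tray [0.689 0.202]
side [348, 240, 30, 25, 414] [363.  251.5] bed [ 0.676 -0.083] tray [ 0.71  -0.045]
side [313, 259, 29, 27, 392] [327.7 271.7] bed [ 0.576 -0.083] tray [ 0.604 -0.045]
top [322, 204, 1, 15, 15] [322. 211.] bed [ 0.667 -0.066] tray [ 0.687 -0.066]
top [320, 233, 2, 10, 19] [320.5 237.3] bed [ 0.596 -0.064] tray [ 0.612 -0.064]
top [272, 236, 3, 6, 16] [273.  238.5] bed [0.59  0.059] tray [0.605 0.066]
top [240, 287, 9, 3, 25] [243.7 288.1] bed [0.461 0.126] tray [0.469 0.137]
```

Emit:
arm_command(steps=[[1, [0, 0, 0.25], 0], [1, [-0.27, -0.25, 0.15], 0], [1, [-0.27, -0.35, 0], 0], [1, [0, -0.35, 0], 0], [1, [0, -0.35, 0], 0], [1, [0, -0.25, 0], 0], [1, [0, -0.15, 0], 0], [1, [0, -0.07, 0], 0], [1, [0, 0, 0], 0]])

```text
t: 10.2
eef_pos: [0.5757, -0.0085, 0.1917]
orientation: [[-0.003, 1.0, -0.0], [1.0, 0.003, 0.0], [0.0, -0.0, -1.0]]
wrist_force: [-0.4, 0.8, -1.4]
gripper_width: 0.0256
gripper_force: 60.0
```

Run:
```python
from wood import *
wood()
a,b=cv2.imread("pics/last_side.png"),cv2.imread("pics/last_top.png")
cv2.imwrite("pics/m8.png",np.hstack([crop(a,200,100,200,150,2),crop(b,240,140,160,150,2.0)]))
```

```text
[ 0.57572953 -0.00847301  0.19168463] [-0.39982515  0.77069911 -1.42638188]
side [317, 240, 21, 15, 120] [326.8 246.5] bed [ 0.617 -0.023] tray [0.647 0.019]
side [348, 240, 30, 25, 415] [363.  251.5] bed [ 0.676 -0.083] tray [ 0.71  -0.045]
side [313, 273, 12, 13, 81] [318.1 278.4] bed [ 0.548 -0.086] tray [ 0.574 -0.048]
top [322, 205, 1, 13, 13] [322. 211.] bed [ 0.667 -0.066] tray [ 0.687 -0.066]
```

View pics/m8.png

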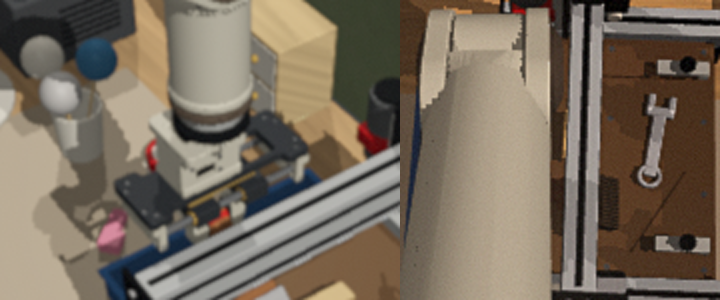

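Emit:
arm_command(steps=[[1, [0, 0, -0.2], 0], [1, [0, 0, -0.15], 0], [1, [0, 0, -0.07], 0], [1, [0, 0, 0], 0], [1, [0, 0.12, 0], 0], [1, [0, 0.15, 0], 0], [1, [0, 0.15, 0], 0], [1, [0, 0.15, 0], 0], [1, [0, 0.15, 0], 0]])

```text
t: 11.42
eef_pos: [0.5759, 0.0645, 0.15]
orientation: [[-0.004, 1.0, 0.0], [1.0, 0.004, -0.0], [-0.0, 0.0, -1.0]]
wrist_force: [-0.0, -1.7, 0.8]
gripper_width: 0.0256
gripper_force: 60.0
```

```bash
python3 wood.py
```

```text
[0.57585957 0.06451022 0.14997085] [-0.03270823 -1.71669445  0.79323263]
side [287, 203, 13, 12, 99] [293.4 208.1] bed [0.621 0.124] tray [0.652 0.176]
side [348, 240, 30, 25, 415] [363.  251.5] bed [ 0.676 -0.083] tray [ 0.71  -0.045]
top [322, 204, 1, 14, 14] [322.  210.5] bed [ 0.668 -0.066] tray [ 0.688 -0.066]
```

Emit:
arm_command(steps=[[1, [0, 0.15, 0], 0], [1, [0, 0.15, 0], 0], [1, [0, 0.15, 0], 0], [1, [0, 0.15, 0], 0], [1, [0, 0.15, 0], 0], [1, [0, 0.15, 0], 0], [1, [0, 0.1, 0], 0], [1, [0, 0, 0], 0]])

```text
t: 12.52
eef_pos: [0.5755, 0.1646, 0.1496]
orientation: [[-0.005, 1.0, -0.0], [1.0, 0.005, 0.0], [0.0, -0.0, -1.0]]
wrist_force: [-0.7, -0.0, -1.7]
gripper_width: 0.0256
gripper_force: 60.0
```

```bash
python3 wood.py
```

```text
[0.57551562 0.16464845 0.14957516] [-0.73775505 -0.01774988 -1.70529791]
side [268, 190, 26, 28, 342] [279.8 203.1] bed [0.603 0.157] tray [0.633 0.212]
side [348, 240, 30, 25, 414] [363.  251.5] bed [ 0.676 -0.083] tray [ 0.71  -0.045]
top [322, 201, 1, 17, 17] [322. 209.] bed [ 0.673 -0.066] tray [ 0.692 -0.066]
top [271, 220, 6, 11, 56] [273.3 224.5] bed [0.628 0.06 ] tray [0.645 0.067]
top [240, 287, 9, 3, 25] [243.7 288.1] bed [0.461 0.126] tray [0.469 0.137]
```

Emit:
arm_command(steps=[[1, [0.2, 0, 0.25], 0], [1, [0.3, -0.25, 0.17], 0], [1, [0.3, -0.35, 0], 0], [1, [0, -0.35, 0], 0], [1, [0, -0.35, 0], 0], [1, [0, -0.2, 0], 0], [1, [0, -0.15, 0], 0], [1, [0, -0.07, 0], 0], [1, [0, 0, 0], 0]])

```text
t: 13.75
eef_pos: [0.6558, -0.0081, 0.1918]
orientation: [[-0.003, 1.0, 0.0], [1.0, 0.003, 0.0], [0.0, 0.0, -1.0]]
wrist_force: [0.9, 0.6, -0.3]
gripper_width: 0.0254
gripper_force: 60.0
```

```bash
python3 wood.py
```

```text
[ 0.65575736 -0.00811314  0.19175919] [ 0.93367699  0.63251415 -0.28839976]
side [347, 223, 21, 15, 101] [357. 230.] bed [ 0.704 -0.023] tray [0.741 0.019]
```

Emit:
arm_command(steps=[[1, [0, 0, -0.2], 0], [1, [0, 0, -0.15], 0], [1, [0, 0, -0.07], 0], [1, [0, 0, 0], 0], [1, [0, 0.12, 0], 0], [1, [0, 0.15, 0], 0], [1, [0, 0.15, 0], 0], [1, [0, 0.15, 0], 0], [1, [0, 0.15, 0], 0]])

```text
t: 14.98
eef_pos: [0.6559, 0.0646, 0.15]
orientation: [[-0.004, 1.0, 0.001], [1.0, 0.004, -0.0], [-0.0, 0.001, -1.0]]
wrist_force: [-0.6, -1.0, -0.4]
gripper_width: 0.0255
gripper_force: 60.0
```

```bash
python3 wood.py
```

```text
[0.65587496 0.06457991 0.15002298] [-0.62347102 -0.99789349 -0.43533131]
side [318, 190, 13, 10, 83] [323.2 193.8] bed [0.709 0.122] tray [0.746 0.174]
side [354, 228, 9, 11, 65] [358.7 232.7] bed [ 0.703 -0.032] tray [0.739 0.009]
top [300, 194, 11, 6, 43] [305.6 196.5] bed [ 0.706 -0.022] tray [ 0.728 -0.02 ]
```

Emit:
arm_command(steps=[[1, [0.05, 0.15, 0], 0], [1, [0.05, 0.15, 0], 0], [1, [0.05, 0.15, 0], 0], [1, [0, 0.15, 0], 0], [1, [0, 0.15, 0], 0], [1, [0, 0.15, 0], 0], [1, [0, 0.1, 0], 0], [1, [0, 0, 0.3], 0], [1, [-0.1, 0.4, 0.3], 0], [1, [-0.3, 0.4, 0.3], 0]])

```text
t: 16.32
eef_pos: [0.6316, 0.2433, 0.2405]
orientation: [[0.0, 1.0, 0.001], [1.0, -0.0, -0.0], [-0.0, 0.001, -1.0]]
wrist_force: [-0.4, 1.5, -0.2]
gripper_width: 0.0257
gripper_force: 60.0
```

Emit:
arm_command(steps=[[1, [-0.4, 0.4, 0.1], 0], [1, [-0.4, 0.3, 0], 0], [1, [0, 0, 0], 0]])

```text
t: 16.7
eef_pos: [0.5462, 0.3188, 0.2504]
orientation: [[-0.011, 1.0, -0.002], [1.0, 0.011, 0.003], [0.003, -0.002, -1.0]]
wrist_force: [0.4, -0.0, -1.2]
gripper_width: 0.0252
gripper_force: 60.0
```

```bash
python3 wood.py
```

```text
[0.54621611 0.31876117 0.25038545] [ 0.40078032 -0.00188797 -1.18071463]
top [271, 220, 6, 22, 108] [273.  229.7] bed [0.614 0.06 ] tray [0.63  0.067]
top [240, 287, 9, 3, 25] [243.7 288.1] bed [0.461 0.126] tray [0.469 0.137]
```

Run:
```python
from h import *
i=cv2.imread("pics/last_top.png");h=cv2.cvtColor(i,cv2.COLOR_BGR2HSV)
m=cv2.inRange(h,(8,50,40),(30,255,255));w=np.zeros_like(m);w[160:276,244:291]=m[160:276,244:291]
k,l,st,c=cv2.connectedComponentsWithStats(w)
for j in range(1,k):
    if st[j,4]>8: print(st[j].tolist(),c[j].round(1),onz("top",*c[j],.022)[:2].round(3))
o=cv2.imread("pics/top0.png");d=(cv2.absdiff(i,o).max(2)>35).astype(np.uint8)
for r in range(160,276,5): print(r,"".join("W" if w[r,c] else ("#" if d[r,c] else ".") for c in range(240,335)))
```

```text
[244, 160, 7, 68, 237] [245.7 184. ] [0.76 0.15]
[259, 160, 31, 1, 31] [274. 160.] [0.835 0.073]
[277, 196, 11, 25, 245] [281.6 207.7] [0.693 0.046]
[271, 220, 18, 44, 415] [277.4 241.3] [0.597 0.053]
[289, 244, 2, 32, 47] [289.7 262.2] [0.54  0.018]
160 ....WWWWWWW........WWWWWWWWWWWWWWWWWWWWWWWWWWWWWWW.............................................
165 ....WWWWWW.....................................................................................
170 ....WWWWWW.....................................................................................
175 ....WWWWW......................................................................................
180 ....WWWWW......................................................................................
185 ....WWWW.......................................................................................
190 ....WWWW.......................................................................................
195 ....WWW............................................................................#...........
200 ....WWW..............................WWWWWWWW
[... 850 characters left out ...]

245 .....................................WWWWWWWWWWW..W.........................#####..............
250 ...................................WWWWWWWWWWWW...W.........................#####..............
255 .................................#WWWWWWWW........W..........................####..............
260 ...............................#WWWWWWWW..........W............................................
265 .................................................WW............................................
270 .................................................WW............................................
275 ....WWWWWWW.W....................................WW............................................
```

Emit:
arm_command(steps=[[1, [-0.21, 0.05, 0], 0.022], [1, [-0.21, 0.05, 0], 0.022], [1, [-0.21, 0.05, 0], 0.022], [1, [-0.21, 0.05, 0], 0.022], [1, [-0.21, 0.05, 0], 0.022], [1, [-0.21, 0.05, 0], 0.022], [1, [-0.21, 0.05, 0], 0.022], [1, [-0.21, 0.05, 0], 0.022], [1, [-0.21, 0.05, 0], 0.022], [1, [-0.21, 0.05, 0], 0.022]])

```text
t: 18.05
eef_pos: [0.3421, 0.3622, 0.2497]
orientation: [[-0.983, 0.184, 0.0], [0.184, 0.983, -0.0], [-0.0, -0.0, -1.0]]
wrist_force: [-0.3, 0.5, -1.5]
gripper_width: 0.0254
gripper_force: 60.0
```

Emit:
arm_command(steps=[[1, [-0.21, 0.06, 0], 0.022], [1, [-0.21, 0.06, 0], 0.024], [1, [0, 0, -0.3], 0], [1, [0, 0, -0.3], 0], [1, [0, 0, -0.3], 0], [1, [0, 0, 0], 0]])

```text
t: 18.8
eef_pos: [0.2905, 0.3729, 0.1576]
orientation: [[-0.994, -0.106, -0.013], [-0.106, 0.994, -0.008], [0.014, -0.007, -1.0]]
wrist_force: [-24.0, -6.2, 16.5]
gripper_width: 0.0255
gripper_force: 60.0
```

Emit:
arm_command(steps=[[1, [0, 0, 0], 0], [1, [0.1, 0.01, 0], 0], [1, [0.15, 0.02, 0], 0], [1, [0.15, 0.02, 0], 0], [1, [0.15, 0.02, 0], 0], [1, [0.15, 0.02, 0], 0]], force=15)

```text
t: 19.55
eef_pos: [0.3451, 0.3793, 0.16]
orientation: [[-0.993, -0.109, -0.038], [-0.109, 0.994, -0.022], [0.04, -0.018, -0.999]]
wrist_force: [-87.5, -28.2, 85.2]
gripper_width: 0.026
gripper_force: 56.8
```

Run:
```python
from h import *
s=ctrl.read_state();print(s["eef_pos"],s["wrist_force"],s["gripper_width"])
a=imaging.snapshot("side");cv2.imwrite("pics/last_side.png",a)
h=cv2.cvtColor(a,cv2.COLOR_BGR2HSV);m=cv2.inRange(h,(3,90,50),(16,220,200))
for r in range(130,215,2):print(r,"".join("W" if m[r,c] else "-" if h[r,c,2]<60 else "o" if h[r,c,1]<60 and h[r,c,2]>120 else "." for c in range(120,215)))
```

```text
[0.34509133 0.37926092 0.16004791] [-87.45375868 -28.1831323   85.22214404] 0.025950796758699032
130 ooooooooooooooooooooooo.......................ooooooooooooooooooooooooo......WWWW..WWW----.oooo
132 oooooooooooooooooooooooo................oooooooooooooooooooooooooooooooooooo...WW...WWW----.ooo
134 ...ooooooooooooooooooooo...........ooooooooooooooooooooooooooooooooooooooo..oooo...WWWWWW--..oo
136 ...oooooooooooooooooooooo......oooooooooooooooooooooooooooooooooooooooo..ooooooooo.WWWWWWWW--..
138 oo.oooooooooooooooooooooooo.oooooooooooooooooooooooooooooooooooooooo...oooooooooooo..WWWW.WWW-.
140 oooooooooooooooooooooooooooooooooooooooooooooooooooooooooooooooooo.......W.ooooooooo..WW.WWWWWW
142 .ooooooooooooooooooooooo..--.oooooo......oooooooooooooooooooooo..ooW.......Wooooooooo..WWW.WWWW
144 -..oooooooooooooooo...--------....---...oooooooooooooooooooo..ooooooW......oooooooooooo.WWWW.WW
146 ---..oooooooooo..-------------------.--.ooooooooooooooooo..ooooooooooooooooooooooooooooo...WWWW
148 ..---.oooo...----------------------..---.ooooooooooooo..oooooooooooooooooooooooooooooooo....W.W
150
[... 2596 characters left out ...]

202 ooooooooooooooooooooooooooooooooooooooooooooooooooooooooooooooooooooooooooooooooooooooooooooooo
204 ooooooooooooooooooooooooooooooooooooooooooooooooooooooooooooooooooooooooooooooooooooooooooooooo
206 ooooooooooooooooooooooooooooooooooooooooooooooooooooooooooooooooooooooooooooooooooooooooooooooo
208 ooooooooooooooooooooooooooooooooooooooooooooooooooooooooooooooooooooooooooooooooooooooooooooooo
210 ooooooooooooooooooooooooooooooooooooooooooooooooooooooooooooooooooooooooooooooooooooooooooooooo
212 ooooooooooooooooooooooooooooooooooooooooooooooooooooooooooooooooooooooooooooooooooooooooooooooo
214 ooooooooooooooooooooooooooooooooooooooooooooooooooooooooooooooooooooooooooooooooooooooooooooooo
```

Emit:
arm_command(steps=[[1, [-0.3, -0.03, 0], 0], [1, [-0.2, -0.02, 0.1], 0], [1, [-0.1, -0.01, 0.2], 0], [1, [0, 0, 0.3], 0], [1, [0, 0, 0.3], 0], [1, [0, 0, 0.1], 0], [1, [0, 0, 0], 0]], force=40)

```text
t: 20.48
eef_pos: [0.31, 0.3779, 0.2598]
orientation: [[-0.995, -0.101, 0.001], [-0.101, 0.995, 0.0], [-0.001, 0.0, -1.0]]
wrist_force: [-0.3, -0.2, -2.0]
gripper_width: 0.0257
gripper_force: 55.1
```

Run:
```python
from h import *
s=ctrl.read_state();print(s["eef_pos"],s["wrist_force"],s["gripper_width"],s["gripper_force"])
a=imaging.snapshot("side");cv2.imwrite("pics/last_side.png",a)
h=cv2.cvtColor(a,cv2.COLOR_BGR2HSV);m=cv2.inRange(h,(3,90,50),(16,220,200))
for r in range(110,185,2):print(r,"".join("W" if m[r,c] else "-" if h[r,c,2]<60 else "o" if h[r,c,1]<60 and h[r,c,2]>120 else "." for c in range(110,190)))
```

```text
[0.30995269 0.37792497 0.25976859] [-0.26661613 -0.19312358 -1.96359437] 0.025657901516430524 55.112147878389806
110 oooooooo.oooooooooooooooooooooooooooooooooooooooooooooooooooooo.................
112 oooo...---.ooooooooooooooooooooooooooooooooooooooooooooooo......................
114 ..----------....-..oooooooooooooooooooooooooooooooooo...........................
116 --------------------.ooooooooooooooooooooooooooo................................
118 ---------------...----.ooooooooooooooooooo......................................
120 -------------...-------.ooooooooooooo...........................................
122 -------------..-------..oooooooo................................................
124 ------------------..ooooooo.....................................................
126 -------------....oooooooo.......................................................
128 ---------..oooooooooo..ooo......................................................
130 -----..ooooooooooooo..oooo..............................oooooooooooooooooooooooo
132 -...ooooooooooooooooooooooo.....................
[... 1542 characters left out ...]
oooooooooooooooooooo
170 ......................................oooooooooooooooooooooooooooooooooooooooooo
172 ..........................................ooooooooo.W.oooooooooooooooooooooooooo
174 ................................................o...WW..oooooooooooooooooooooooo
176 ......................................................WWW.oooooooooooooooooooooo
178 ..................................................o.ooo.WWWWoooooooooooooooooooo
180 .............................................oooooooooooo.WWW.oooooooooooooooooo
182 ........................................oooooooooooooooooo..WWW..ooooooooooooooo
184 ....................................ooooooooooooooooooooooooo.WWWW.ooooooooooooo
```

Run:
```python
from h import *
s=ctrl.read_state();print(s["gripper_force"])
a=cv2.imread("pics/last_side.png")
cv2.imwrite("pics/m10.png",crop(a,80,70,130,98,6))
```

```text
55.11149242753163
```

View pics/m10.png

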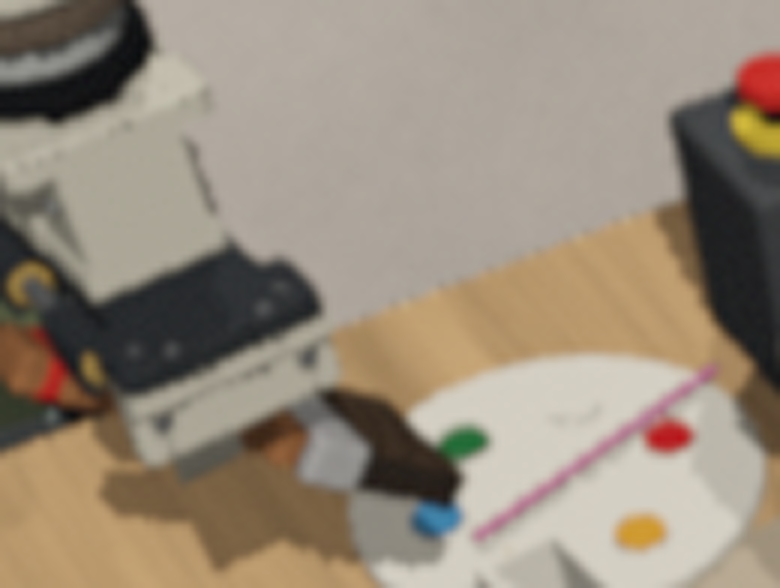

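Run:
```python
from h import *
f=np.array([-.101,.995,0]);e=np.array([.995,.101,0]);G=np.array([.31,.3779,.2788])
def pl(u,v,off):
    o,d=ray("side",80+u/6,70+v/6);k=((G+off*f-o)@f)/(d@f);p=o+k*d-G;return np.array([p@e,p[2]])*1000
for q in((458,475),(437,502)):print("end near",pl(*q,-.032))
for q in((372,450),(350,490),(295,470)):print("ferrule near bot/top",pl(*q,-.033))
for q in((5,330),(5,385),(50,370)):print("handle end/red",pl(*q,-.013))
```

```text
end near [ 84.14327945 -59.19597495]
end near [ 72.97221653 -66.56904101]
ferrule near bot/top [ 54.61593039 -30.10283008]
ferrule near bot/top [ 41.79533519 -42.53021595]
ferrule near bot/top [ 24.61020167 -23.32497133]
handle end/red [-48.00857469  66.066592  ]
handle end/red [-55.22756426  46.05991023]
handle end/red [-39.18174945  44.28734425]
```

Emit:
arm_command(steps=[[1, [0.22, -0.27, 0], 0], [1, [0.22, -0.27, 0], 0], [1, [0.22, -0.27, 0], 0], [1, [0.22, -0.27, -0.1], 0], [1, [0, 0, -0.4], 0], [1, [0, 0, -0.4], 0], [1, [0, 0, -0.4], 0], [1, [0, 0, -0.4], 0], [1, [0, 0, -0.3], 0], [1, [0, 0, 0], 0]])

```text
t: 21.78
eef_pos: [0.394, 0.2683, 0.0566]
orientation: [[-0.995, -0.103, -0.007], [-0.103, 0.995, -0.004], [0.007, -0.003, -1.0]]
wrist_force: [-0.1, -0.5, -0.9]
gripper_width: 0.0257
gripper_force: 53.9
```

Run:
```python
from h import *
print(onz("top",217,252,.018),onz("top",160,303,.0))
s=ctrl.read_state();print(s["eef_pos"],s["wrist_force"],s["gripper_force"])
```

```text
[0.56482    0.21573348 0.018     ] [0.42607871 0.36159991 0.        ]
[0.39395617 0.26830157 0.05659185] [-0.09477504 -0.4548024  -0.88311115] 53.91368326032534
```

Emit:
arm_command(steps=[[1, [0, 0, -0.05], 0], [0.55, [0, 0, 0], 0], [0.4, [0, 0, 0], 0], [0, [0, 0, 0], 0], [0, [0, 0, 0], 0], [0, [0, 0, 0], 0], [0, [0, 0, 0], 0], [0, [0, 0, 0.3], 0], [0, [0, 0, 0.5], 0], [0, [0, 0, 0.5], 0]], force=20)

```text
t: 23.02
eef_pos: [0.3963, 0.2702, 0.1858]
orientation: [[-0.995, -0.104, -0.001], [-0.104, 0.995, -0.0], [0.001, -0.0, -1.0]]
wrist_force: [0.8, 0.3, 0.3]
gripper_width: 0.0917
gripper_force: 0.0
```

```bash
cat > br.py <<'E'
from h import *
s=ctrl.read_state();print(s["eef_pos"],s["wrist_force"],s["gripper_width"],s["gripper_force"])
for n in("side","top"):
    a=imaging.snapshot(n);cv2.imwrite(f"pics/last_{n}.png",a);h=cv2.cvtColor(a,cv2.COLOR_BGR2HSV)
    u,v=proj(n,[.40,.27,.01]).astype(int);print(n,u,v)
    m=cv2.inRange(h,(4,110,40),(14,255,190))
    for r in range(v-36,v+36,2):print(r,"".join("R" if (h[r,c,0]<4 or h[r,c,0]>174) and h[r,c,1]>150 else "W" if m[r,c] else "-" if h[r,c,2]<55 else "o" if h[r,c,1]<40 and h[r,c,2]>110 else "." for c in range(u-45,u+50)))
E
python3 br.py
```

```text
[0.39625501 0.27016232 0.18580377] [0.772717   0.26966701 0.30207683] 0.09170340139245174 0.0
side 190 230
194 ........................oooooo....oooooooooooooooooo...........................................
196 ..........................ooooooooooooooooooooooooooo..........................................
198 ............................ooooooooooooooooooooooooo..........................................
200 ..............................oooooooooooooooooooooooo.........................................
202 .................................ooooooooooooooooooooo.........................................
204 ...................................ooooooooooooooooooo.........................................
206 .....................................ooooooooooooo.............................................
208 .......................................oooooooo................................................
210 ........................................ooo....................................................
212 .........................................................................................
[... 5518 characters left out ...]

335 ........................................WWWWWWWWWWW............................................
337 ........................................WWWWWWWWWWW............................................
339 ........................................WWWWWWWWWWWW...........................................
341 ........................................WRRRRRRRRRRW...........................................
343 ........................................RRRRRRRRRWWW...........................................
345 ........................................WWWWWWWWWWWW...........................................
347 .........................................WWWWWWWW..............................................
```

Run:
```python
from h import *
for q in((192,322),(192.2,333),(192.7,345),(192.5,348.5)):print(onz("top",*q,.019)[:2])
# side: end-face corners at lower left, handle top
for q in((160,243),(165,250.5),(189,220),(203,233)):print(onz("side",*q,.019)[:2])
```

```text
[0.37749822 0.26596223]
[0.34963679 0.26285821]
[0.31963927 0.25878981]
[0.31094336 0.25850062]
[0.31749768 0.26705492]
[0.31751862 0.23771356]
[0.41039669 0.29582131]
[0.41943028 0.23518457]
```

Emit:
arm_command(steps=[[0, [-0.28, -0.06, -0.4], 0], [0, [-0.28, -0.05, -0.4], 0], [0, [0, 0, -0.4], 0], [0, [0, 0, -0.4], 0], [0, [0, 0, -0.2], 0], [0, [0, 0, 0], 0], [0.6, [0, 0, 0], 0], [1, [0, 0, 0], 0], [1, [0, 0, 0], 0], [1, [0, 0, 0], 0]], force=5)

```text
t: 24.38
eef_pos: [0.3411, 0.2596, 0.0052]
orientation: [[-0.995, -0.103, 0.001], [-0.103, 0.995, 0.001], [-0.001, 0.001, -1.0]]
wrist_force: [0.9, 0.0, 0.4]
gripper_width: 0.0563
gripper_force: 0.0
```

Emit:
arm_command(steps=[[1, [0, 0, 0], 0], [1, [0, 0, 0], 0], [1, [0, 0, 0], 0], [1, [0, 0, 0], 0]])

```text
t: 24.88
eef_pos: [0.3407, 0.2595, 0.0047]
orientation: [[-0.995, -0.104, -0.0], [-0.104, 0.995, 0.0], [-0.0, 0.0, -1.0]]
wrist_force: [0.0, 0.8, 0.1]
gripper_width: 0.0265
gripper_force: 4.9
```

Emit:
arm_command(steps=[[1, [0.02, 0, 0.22], 0], [1, [0.03, 0, 0.2], 0], [1, [0.07, 0.01, 0.19], 0], [1, [0.08, 0.01, 0.18], 0], [1, [0.11, 0.01, 0.16], 0], [1, [0.12, 0.01, 0.15], 0], [1, [0.15, 0.02, 0.12], 0], [1, [0.16, 0.02, 0.11], 0], [1, [0, 0, 0], 0]])

```text
t: 26.0
eef_pos: [0.416, 0.2675, 0.1382]
orientation: [[-0.995, -0.102, 0.002], [-0.102, 0.995, 0.001], [-0.002, 0.001, -1.0]]
wrist_force: [-0.1, -0.4, -1.0]
gripper_width: 0.0259
gripper_force: 5.0
```

```bash
python3 br.py | sed -n 1,40p
```

```text
[0.41602408 0.26749696 0.13820699] [-0.07759039 -0.37605125 -1.03382837] 0.025906536960507973 4.999803006649017
side 190 230
194 ........................ooo......WWWWWRW.ooooooooooo....WWWW..ooo..............................
196 ..........................ooo........WW..ooooooo...WWWWWWWWWWW..ooo............................
198 ............................ooooo.....ooooooo...WWWWWWWWWWWWWWWW..ooo..........................
200 ..............................ooooo..ooooooooo....WWWWWWWWWWWWWWWW..ooo...--...................
202 .................................oooooooooooooooooo....WWWWWWWWWWWWWW.ooo...--.................
204 ...................................oooooooooooooooooo......WWWWWWWWWWW.oooo...--...............
206 .....................................ooooooooooooo.............WWWWW.ooooooooo.---.............
208 .......................................oooooooo.....................ooooooooo..-----...........
210 ........................................ooo.........................oooooooo.----------........
212 .......................................................................
[... 2036 characters left out ...]
........................................................................................
256 ...............................................................................................
258 ...............................................................................................
260 ...............................................................................................
262 ...............................................................................................
264 ...............................................................................................
top 192 313
277 .................................--W-------W------....--.......................................
```

```bash
cat > ang.py <<'E'
from h import *
import sys
s=ctrl.read_state();O=s["orientation"];f=O[:,1].copy();f[2]=0;f/=np.linalg.norm(f);e=np.array([f[1],-f[0],0])
G=s["eef_pos"]+[0,0,.005];print(s["eef_pos"],s["gripper_force"],s["wrist_force"])
a=imaging.snapshot("side");h=cv2.cvtColor(a,cv2.COLOR_BGR2HSV);cv2.imwrite("pics/last_side.png",a)
for th in(0,10,20,30,40,50,60):
    t=np.radians(th);p=G+.148*(np.sin(t)*e-[0,0,np.cos(t)]);
    r=[(proj("side",p+sx*f+sn*(np.cos(t)*e+[0,0,np.sin(t)]))).round(0).tolist() for sx in(-.032,.032) for sn in(-.008,.008)]
    print(th,r)
u,v=proj("side",G).astype(int)
for r in range(v-10,v+80,2):print(r,u-40,"".join("R" if (h[r,c,0]<4 or h[r,c,0]>174) and h[r,c,1]>150 else "W" if cv2.inRange(h[r:r+1,c:c+1],(4,110,40),(14,255,190))[0,0] else "-" if h[r,c,2]<60 else "o" if h[r,c,1]<40 and h[r,c,2]>110 else "." for c in range(u-40,u+60)))
E
python3 ang.py
```

```text
[0.41370929 0.26690421 0.13704879] 4.999896436929703 [-0.00476697 -0.60427074 -0.51814133]
0 [[201.0, 241.0], [206.0, 238.0], [188.0, 227.0], [193.0, 224.0]]
10 [[210.0, 236.0], [215.0, 232.0], [196.0, 222.0], [201.0, 219.0]]
20 [[218.0, 230.0], [222.0, 226.0], [204.0, 216.0], [208.0, 212.0]]
30 [[225.0, 223.0], [229.0, 218.0], [211.0, 209.0], [215.0, 205.0]]
40 [[231.0, 215.0], [235.0, 210.0], [217.0, 202.0], [221.0, 197.0]]
50 [[236.0, 207.0], [239.0, 202.0], [222.0, 194.0], [225.0, 189.0]]
60 [[241.0, 198.0], [243.0, 193.0], [226.0, 185.0], [228.0, 180.0]]
181 145 ...................o.....-------....-----------------------..oooooooo.........................ooooo.
183 145 ...........................---.....-----...---..-------..oooooooo.oooo..............................
185 145 .............................-.....------.----------..oooooooooooooooo..............................
187 145 ..............................-....-------------.oooooooooooooooooo.................................
189 145 ......................o......WWWWWWW...------..oooooooooooooooo...........................
[... 3670 characters left out ...]
..............................................
259 145 ....................................................................................................
261 145 ....................................................................................................
263 145 ....................................................................................................
265 145 ....................................................................................................
267 145 ....................................................................................................
269 145 ....................................................................................................
```

Emit:
arm_command(steps=[[1, [-0.2, 0, 0.06], 0], [1, [-0.3, 0.0, 0.1], 0], [1, [-0.3, 0.1, 0.1], 0], [1, [-0.25, 0.2, 0], 0], [1, [-0.05, 0.3, 0], 0], [1, [0, 0.3, 0], 0], [1, [0, 0.2, 0], 0], [1, [0, 0.06, 0], 0], [1, [0, 0, 0], 0]])

```text
t: 27.28
eef_pos: [0.3043, 0.3827, 0.1634]
orientation: [[-0.995, -0.104, -0.001], [-0.104, 0.995, -0.001], [0.001, -0.001, -1.0]]
wrist_force: [0.5, -0.2, -0.9]
gripper_width: 0.026
gripper_force: 5.0
```

```bash
python3 ang.py|grep -v "\.\{98\}"
```

```text
[0.3043426  0.38268592 0.16343159] 4.9998801201581955 [ 0.5447553  -0.18409155 -0.94660111]
0 [[140.0, 225.0], [145.0, 222.0], [128.0, 212.0], [133.0, 209.0]]
10 [[149.0, 220.0], [154.0, 216.0], [137.0, 207.0], [142.0, 203.0]]
20 [[157.0, 214.0], [162.0, 210.0], [145.0, 201.0], [149.0, 196.0]]
30 [[164.0, 207.0], [168.0, 202.0], [152.0, 194.0], [156.0, 189.0]]
40 [[171.0, 199.0], [174.0, 194.0], [158.0, 186.0], [161.0, 181.0]]
50 [[176.0, 191.0], [178.0, 186.0], [163.0, 178.0], [165.0, 173.0]]
60 [[180.0, 182.0], [181.0, 177.0], [167.0, 170.0], [168.0, 164.0]]
164 80 ......................--....----..----..--------..ooooooooo..ooooooooooooooooooooooooooooooooooooooo
166 80 ............................----------------..oooooooooooooooooooooooooooooooooooooooooooooooooooooo
168 80 ............................------------...ooooooooooooooooooo...ooooooooooooooooooooooooooooooooooo
170 80 ............................W..----..ooooooooooooooooooooo..........ooooooooooooo..ooooooooooooooooo
172 80 ............................WW..oooooooooooooooooooooo...................oooooooo....ooooooooo
[... 1034 characters left out ...]
............WWWWWWWW.ooooo...-..........oooooooooooo
194 80 ...............................................................WWWW.ooooooooo..-.........ooooooooooo
196 80 ..................................................................ooooooooooo.---W.........ooooooooo
198 80 ...................................................................oooooooo.--------.........ooooooo
200 80 ........................................................................oo..-----------........ooooo
202 80 ................................................................................-------...........oo
204 80 ....................................................................................--..............
```

Emit:
arm_command(steps=[[1, [0.1, 0.01, 0], 0], [1, [0.1, 0.01, 0], 0], [1, [0.16, 0.017, 0.1], 0], [1, [0.17, 0.017, 0.1], 0], [1, [0.12, 0.013, 0.05], 0], [1, [0.12, 0.013, 0.04], 0], [1, [0.13, 0.013, 0.03], 0], [1, [0.12, 0.013, 0.02], 0], [1, [0, 0, 0], 0]])

```text
t: 28.45
eef_pos: [0.4079, 0.3939, 0.1976]
orientation: [[-0.995, -0.102, 0.0], [-0.102, 0.995, 0.0], [-0.0, 0.0, -1.0]]
wrist_force: [0.7, -0.1, -1.0]
gripper_width: 0.0263
gripper_force: 5.0
```

```bash
python3 ang.py|grep -v "\.\{98\}"
```

```text
[0.4078658  0.39389402 0.19761502] 4.999085962772369 [ 0.7416411  -0.06510023 -0.97138146]
0 [[173.0, 197.0], [178.0, 194.0], [160.0, 184.0], [165.0, 181.0]]
10 [[181.0, 192.0], [186.0, 188.0], [168.0, 179.0], [173.0, 175.0]]
20 [[189.0, 186.0], [194.0, 182.0], [176.0, 173.0], [181.0, 169.0]]
30 [[196.0, 179.0], [200.0, 174.0], [183.0, 166.0], [187.0, 162.0]]
40 [[203.0, 171.0], [206.0, 166.0], [189.0, 159.0], [193.0, 154.0]]
50 [[208.0, 163.0], [210.0, 158.0], [194.0, 151.0], [197.0, 146.0]]
60 [[212.0, 154.0], [213.0, 149.0], [198.0, 142.0], [200.0, 137.0]]
134 115 ..........................--....-------------...oooooooooooooooooooooooooooooo...ooo..........--..oo
136 115 .................................-.-------..ooooooooooooooooooooooooooooooo....ooooooo..........--.o
138 115 .............................WWWW....ooooooooooooooooooooooooooooooooooo....oooooooooooo..........-.
140 115 ..............................WWWW..oooooooooooooooooooooooooooooooooo..........ooooooooo...........
142 115 ...............................WWWW.ooooo.ooooooooooooooooooooooooo...o..RRRRRRR.ooooooooo
[... 3016 characters left out ...]
....ooooooooooooooooooooooooo.................
200 115 ............................................................oooooooooooooooooooooooo................
202 115 ...............................................................ooooooooooooooooooooo................
204 115 .................................................................ooooooooooooooooooo................
206 115 ...................................................................ooooooooooooo....................
208 115 .....................................................................oooooooo.......................
210 115 ......................................................................ooo...........................
```

Emit:
arm_command(steps=[[1, [0, 0, 0], 0], [1, [0, 0, 0], 0], [1, [-0.08, -0.01, 0], 0], [1, [0, 0, 0.25], 0], [1, [0, 0, 0.3], 0], [1, [0, 0, 0.3], 0], [1, [0.13, 0.02, 0], 0], [1, [0.13, 0.02, 0], 0], [1, [0.12, 0.01, 0], 0], [1, [0, 0, 0], 0]], force=20)

```text
t: 29.75
eef_pos: [0.4377, 0.3971, 0.2812]
orientation: [[-0.995, -0.102, -0.002], [-0.102, 0.995, -0.001], [0.002, -0.001, -1.0]]
wrist_force: [-0.4, 1.0, -1.1]
gripper_width: 0.0258
gripper_force: 20.0
```

```bash
python3 ang.py|grep -v "\.\{98\}"
```

```text
[0.43770874 0.3971409  0.28119754] 19.999182522296906 [-0.44647047  1.02556719 -1.08110868]
0 [[176.0, 167.0], [182.0, 164.0], [163.0, 154.0], [168.0, 152.0]]
10 [[185.0, 162.0], [190.0, 159.0], [172.0, 150.0], [177.0, 146.0]]
20 [[193.0, 156.0], [198.0, 152.0], [180.0, 144.0], [184.0, 140.0]]
30 [[201.0, 149.0], [205.0, 144.0], [187.0, 137.0], [191.0, 132.0]]
40 [[207.0, 141.0], [210.0, 136.0], [193.0, 129.0], [197.0, 124.0]]
50 [[212.0, 133.0], [215.0, 127.0], [199.0, 121.0], [201.0, 115.0]]
60 [[217.0, 123.0], [218.0, 118.0], [202.0, 112.0], [204.0, 106.0]]
100 118 ........................oooo...---..oooooooooooooooooooooooooooooooooooooooo.-------................
102 118 .........................oooo..WWW..oooooooooooooooooooooooooooooooooooooooo.---------..............
104 118 .........................oooo.WWWWW.ooooo.oooooooooooooooooooooooooooo.......-----------.......-.---
106 118 ..........................ooo.WWWWW..ooooooooooooooooooooooooooo.............--------------.--.----.
108 118 ...........................oo..WWWWW.oooooooooooooooooooooo...................-----------
[... 3671 characters left out ...]
ooooooooooooooooooooo.........................
178 118 .............................................o..WW...oooooooooooooooooooooo.........................
180 118 ..............................................oo..WW...ooooooooooooooooooooo........................
182 118 ..............................................ooooo..WR...oooooooooooooooooo........................
184 118 ...............................................ooooo...WR..oooooooooooooooooo.......................
186 118 ................................................oooooo...WR..oooooooooooooooo.......................
188 118 .................................................oooooooo..W.ooooooooooooooooo......................
```

Emit:
arm_command(steps=[[1, [0, 0, -0.2], 0], [1, [0, 0, -0.15], 0], [1, [0, 0, -0.15], 0], [1, [0, 0, -0.1], 0], [1, [0, 0, 0], 0]])

```text
t: 30.42
eef_pos: [0.4363, 0.3976, 0.2218]
orientation: [[-0.995, -0.103, -0.001], [-0.103, 0.995, -0.001], [0.002, -0.001, -1.0]]
wrist_force: [-0.4, -0.0, -1.0]
gripper_width: 0.0258
gripper_force: 20.0
```

Well entered without contact; lower on.

Emit:
arm_command(steps=[[1, [0.01, 0, -0.2], 0], [1, [0, 0, -0.2], 0], [1, [0, 0, -0.15], 0], [1, [0, 0, -0.1], 0], [1, [0, 0, 0], 0]])

```text
t: 31.05
eef_pos: [0.4382, 0.3979, 0.1575]
orientation: [[-0.995, -0.103, 0.0], [-0.103, 0.995, 0.0], [-0.0, -0.0, -1.0]]
wrist_force: [1.3, 0.5, -1.6]
gripper_width: 0.0254
gripper_force: 20.0
```

Emit:
arm_command(steps=[[1, [0, 0, -0.05], 0], [1, [0, 0, -0.03], 0], [1, [0, 0, 0], 0], [0.6, [0, 0, 0], 0], [0, [0, 0, 0], 0], [0, [0, 0, 0], 0], [0, [0, 0, 0], 0], [0, [0, 0, 0], 0], [0, [0, 0, 0], 0], [0, [0, 0, 0], 0]])

```text
t: 32.3
eef_pos: [0.4377, 0.398, 0.1497]
orientation: [[-0.995, -0.103, -0.0], [-0.103, 0.995, -0.0], [0.0, -0.0, -1.0]]
wrist_force: [0.2, -1.5, 1.1]
gripper_width: 0.0896
gripper_force: 0.0
```

Emit:
arm_command(steps=[[0, [0, 0, 0.2], 0], [0, [0, 0, 0.3], 0], [0, [0, 0, 0.3], 0], [0, [0, 0, 0.3], 0], [0, [-0.3, 0, 0.1], 0], [0, [-0.3, 0, 0], 0], [0, [-0.3, 0, 0], 0], [0, [-0.3, 0, 0], 0], [0, [0, 0, 0], 0]])

```text
t: 33.42
eef_pos: [0.3154, 0.3985, 0.2701]
orientation: [[-0.994, -0.107, 0.0], [-0.107, 0.994, 0.0], [-0.0, 0.0, -1.0]]
wrist_force: [1.0, -0.3, -0.3]
gripper_width: 0.0921
gripper_force: 0.0
```

Run:
```python
from h import *
import wood
wood.wood()
a=cv2.imread("pics/last_side.png");h=cv2.cvtColor(a,cv2.COLOR_BGR2HSV);o=cv2.cvtColor(cv2.imread("pics/side0.png"),cv2.COLOR_BGR2HSV)
for n,q in(("start",o),("now",h)):
    w=cv2.inRange(q,(4,110,40),(14,255,190));w[:,:150]=0;w[:,200:]=0;w[:140]=0;w[182:]=0
    k,l,st,c=cv2.connectedComponentsWithStats(w);print(n,[(st[j].tolist(),c[j].round(1)) for j in range(1,k) if st[j,4]>40])
i=cv2.imread("pics/last_top.png");q=cv2.cvtColor(i,cv2.COLOR_BGR2HSV)
m=cv2.inRange(q,(8,50,40),(30,255,255));w=np.zeros_like(m);w[162:274,252:289]=m[162:274,252:289]
k,l,st,c=cv2.connectedComponentsWithStats(w)
print([(st[j].tolist(),onz("top",*c[j],.022)[:2].round(3)) for j in range(1,k) if st[j,4]>20])
d=(cv2.absdiff(i,cv2.imread("pics/top0.png")).max(2)>40).astype(np.uint8)
k,l,st,c=cv2.connectedComponentsWithStats(d);print("changed",[st[j].tolist() for j in range(1,k) if st[j,4]>25])
```

```text
[0.31535159 0.39849381 0.27008933] [ 0.95651081 -0.33657747 -0.28660747]
top [271, 220, 6, 22, 105] [273.1 229.5] bed [0.614 0.06 ] tray [0.631 0.067]
top [240, 287, 9, 3, 25] [243.7 288.1] bed [0.461 0.126] tray [0.469 0.137]
start [([166, 146, 17, 33, 244], array([173.1, 162. ]))]
now [([168, 143, 15, 36, 265], array([174.5, 161.1]))]
[([277, 196, 10, 25, 244], array([0.693, 0.046])), ([271, 220, 18, 44, 413], array([0.597, 0.053]))]
changed [[315, 195, 9, 26, 117], [277, 196, 10, 24, 236], [292, 212, 14, 26, 247], [265, 220, 23, 43, 449], [312, 233, 9, 24, 88], [75, 278, 27, 7, 78], [113, 284, 23, 14, 103], [78, 286, 15, 5, 37], [0, 299, 118, 119, 5604], [0, 377, 96, 103, 3577], [122, 414, 22, 10, 120], [147, 415, 56, 20, 142], [100, 468, 17, 12, 49]]
```

```bash
python3 -c "
from rig import ctrl
print(ctrl.hand_in())"
```

```text
the job is handed in; nothing more can be done
None
```

All three offcuts are in the tray and the brush stands in its pot, but the run may be judged failed: once, while I was straightening the brush against the pot, the wrist force read about 125 N, over the 120 N limit.

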